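# Clamp a glued heel to the click

## Robot

A 6-joint arm with a two-finger parallel gripper is mounted at the origin on a cart in front of the work surface, level with it; the furniture and walls round the work are solid. World frame = base frame: x ahead of the robot, y to its left, z up, the work surface at z = 0. Lengths are in m, angles in rad, forces in N, time in s.
With the tool pointing down it reaches from about 0.25 to 0.725 m from the base axis. Payload 4 kg.
Tool frame: the origin (TCP) lies midway between the tips of the shut fingers; the grasp point (between the pads) lies 19 mm behind it; z points along the fingers, y is the line along which they close (so a half turn about z gives the same grasp; the last joint's range is limited). The gripper opens to 85 mm and grips with 20 to 120 N. Pads are 22 mm wide; open, the fingers measure 114 mm over their backs; the gripper's body (76 mm by 85 mm) begins 54 mm behind the grasp point. The pads swing forward as they close: fully open they stand 13 mm farther back than shut.
Start: joints at [-1.158, 0.241, 0.005, 1.335, 0, 1.571], TCP at [0.201, -0.458, 0.231] pointing down, gripper open.
Joint ranges: [-2.72, 2.72], [-1.05, 1.87], [-1.09, 1.28], [-1.99, 2.15], [-1.42, 1.44], [-3.14, 3.14]. Speed limits (rad/s): [2.79, 2.79, 3.14, 3.14, 3.14, 3.14].

## Interface

Orientations are given as a unit quaternion [x, y, z, w].
In Python, from workcell import bot, camera, job_done gives the robot as it stands.
- The arm moves only by the tool carry_out, never from a script. Its argument "plan" is a list of rows, each an object of numbers: "dx", "dy", "dz": the shift along the tool's x, y, z in mm; "twist": the turn about the tool's z in degrees; "fingers": the closure, from -1 (fully open) to 1 (shut). In form: [{"dx": .., "dy": .., "dz": .., "twist": .., "fingers": ..}, ...]. A call has exactly 5 rows; each row is the pose to reach, as a shift and turn from the pose commanded when the call began, along the tool's axes at that moment; what a row does not reach only later rows make up. A row lasts 1/12 s, in which the tool goes at most 41.7 mm and 7.16 degrees, less where a joint would pass 70% of its speed; a pose out of reach is approached as far as the arm can. A call with a gripper value outside its range is refused whole. The fingers move at their own pace and stop on an object; the grip force is fixed at half the most. Time passes only in rows, so rows that repeat a pose let the fingers close, or fill a call up. It gives the time, the measured TCP pose, the force, the opening and the grip force at its end, in the units of the state.
- bot.get_obs(): the state, without advancing time (a new reading comes with each control period).
- camera(name): name is "side" or "top"; returns a dict with "image" (400x640x3 uint8, red, green, blue), "intrinsics" (3x3 intrinsics, pixels), "eye" and "attitude" of the camera in the world. Camera axes: x right, y down, z forward; pixel columns grow to the right and rows downward; lengths in m; the calibration is good to about 2 mm. A picture is of the moment at which its call begins. There is no depth.
- job_done(): hands the job in; it is judged then, once.
The state is a dict: "clock": time; "joint_pos": joint angles; "joint_vel": joint speeds; "tau": joint torques, N m; "eef_pos": TCP position; "tool_rot": TCP orientation; "ft_force": force on the tool from outside, world axes, zero at the start; "ft_torque": the same for the moment, N m; "grip_width": finger opening in m; "grasp_force": force on a finger pad.
Only numpy, scipy, OpenCV 4.12 (cv2) and the standard library are available. Lean on these libraries where they do the work, as an engineer would, in place of code of your own. Each camera call takes 0.05 s, during which the arm holds its last target. There are 200 camera calls.

## Task

A new heel has just been glued to the upturned shoe in the heel press. Take the click wrench from the felt mat, fit it down over the square end of the press spindle and tighten clockwise (seen from above) until the wrench breaks over with a click; stop at once, without forcing the handle on to its end stop, or the heel is crushed. Then lift the wrench off without loosening the spindle and lay it gently back flat on the mat, the same way up, with its head and the end of its handle both over the mat, leaving the other things on the counter where they are.

Things in the scene. Friction and masses are not known exactly. Their poses are not given: they have to be found in the camera images.
- wrench: Click wrench, loose, 203 mm long, 0.35 kg, flat on the felt mat: round steel head (69 mm across, 20 mm thick) with a square hole through it, neck, black grip, steel end cap. Origin: on the hole's axis at the underside; x runs from the hole along the handle, z up. With joint clutch at 0, two sides of the hole are parallel to the handle. It fits four ways round.
- wrench_head (a point): Centre of the wrench's square hole, 10 mm above its underside; the hole is 29 mm across flats and goes right through.
- wrench_grip (a point): Middle of the wrench's black ribbed grip, where to hold it: 116 mm from the hole's axis, 10 mm above the underside; axes as the wrench. The grip has flat sides, is 24 mm wide and 20 mm tall and spans 76 to 156 mm from the axis.
- wrench_end (a point): End of the wrench's handle, 168 mm from the hole's axis, 10 mm above the underside.
- clutch (a joint): How far the handle has broken over against the square insert, rad: 0 (or -0.01) at rest, 0.30 at the end stop. Tightening, it holds rigidly up to 1.1 N m (about 9.5 N at the middle of the grip), then clicks: the torque drops, to 0.85 N m at 0.1 and 0.2 N m at 0.30, where the stop takes the full force. Springs back to 0 when let back; counter-clockwise it drives rigidly.
- spindle_seat (a point): On the spindle's axis, on top of its flat round shoulder (39 mm across), 172 mm above the counter: the wrench's underside rests here when fitted. Turns with the spindle: z up, x and y square to the flats of its square end.
- spindle_tip (a point): Top of the spindle's square end, 26 mm above spindle_seat. The end is 26 mm across flats and straight for 18 mm, then tapers over 8 mm to a 17 mm square tip: 1.5 mm of play on each side in the wrench's hole, and the taper guides it on.
- spindle (a joint): Angle of the press spindle, rad, growing clockwise seen from above (tightening); starts between 0 and 0.2. Tightening takes 0.70 N m at 0 and 0.80 N m more per rad as the heel is squeezed (while moving); it has no click or stop of its own. The thread locks itself and stays as left, but about 0.3 N m turns it back.
- heel_press: Fixed heel press: dark base 105 x 156 mm, two pillars 120 mm apart along its y axis, a crosshead (36 x 154 mm, top 160 mm above the counter, nuts on its ends to 168 mm) with the spindle through its middle, an upturned brown loafer under it whose toe reaches 250 mm along +x. Origin: on the counter under the spindle's axis; x roughly away from the robot.
- felt_mat: Thin grey felt mat, 145 x 275 mm, 4 mm thick, fixed flat on the counter; origin at the centre of its underside, x along its short side, y along its long side.
- glue_bottle: Bystander, loose: white glue bottle with a nozzle, standing, 34 mm across, 157 mm tall. Origin at the centre of its underside.
- polish_tin: Bystander, loose: round polish tin, 69 mm across, 24 mm tall. Origin at the centre of its underside.
- spare_heel: Bystander, loose: loose black rubber heel lift, 54 x 56 x 9 mm, lying flat. Origin at the centre of its underside.
- tape_roll: Bystander, loose: roll of tape lying flat, 72 mm across, 19 mm tall. Origin at the centre of its underside.
- hammer: Bystander, loose: shoemaker's hammer with a wooden handle, 247 mm long, 37 mm tall, lying on the counter. Origin at the centre of its underside.
- shoe_brush: Bystander, loose: wooden-backed shoe brush, 150 x 48 x 40 mm. Origin at the centre of its underside.

How it is judged:
By the outcome, as a careful person would: the job done as asked, in the order asked, and still so for the second after the job is handed in, with the robot touching nothing.
It also fails if it takes over 67 s, if anything falls off the work surface, if the arm or the gripper's body presses on something with over 40 N, if the wrist force passes 120 N, or if a joint passes its speed limit or range.

## Working session

There is one attempt and no reset: what is moved stays moved. The work goes in short steps, Python scripts to look and compute and a tool call to move; the robot and the scene stay as the last step left them, time stands still between calls to the robot, and variables do not carry over. Pictures are saved under pics/ and viewed, at most 10 in all, crops included, and the job is handed in when it is done.

Besides the shell and the picture viewer there is one more tool, called after "Emit:" as name([rows], argument=value, ...), one row to a line, values as JSON. carry_out: Moves the arm, as the interface text tells. Its arguments: {"type":"object","properties":{"plan":{"type":"array","items":{"type":"object","properties":{"dx":{"type":"number"},"dy":{"type":"number"},"dz":{"type":"number"},"twist":{"type":"number"},"fingers":{"type":"number"}}}}},"required":["plan"]}

```bash
mkdir -p pics; ls; cat > h.py <<'E'
import numpy as np,cv2
from workcell import bot,camera,job_done
from scipy.spatial.transform import Rotation as R
def cam(n,save=None):
    c=camera(n)
    if save: cv2.imwrite('pics/'+save,c['image'][:,:,::-1])
    return c
def att(c):
    a=np.array(c['attitude']); return R.from_quat(a).as_matrix() if a.size==4 else a.reshape(3,3)
def ray(c,u,v):
    d=att(c)@np.linalg.inv(c['intrinsics'])@np.array([u,v,1.]); return np.array(c['eye']),d/np.linalg.norm(d)
def onz(c,u,v,z):
    o,d=ray(c,u,v); return o+d*(z-o[2])/d[2]
def proj(c,p):
    q=np.array(c['intrinsics'])@att(c).T@(np.array(p)-c['eye']); return q[:2]/q[2]
def tri(c1,p1,c2,p2):
    o,d=ray(c1,*p1);O,D=ray(c2,*p2)
    t=np.linalg.lstsq(np.c_[d,-D],O-o,rcond=None)[0]
    a=o+d*t[0];b=O+D*t[1]; return (a+b)/2,np.linalg.norm(a-b)
E
python3 - <<'E'
from h import *
o=bot.get_obs()
for k,v in o.items(): print(k,np.round(v,3))
for n in('top','side'):
    c=cam(n,n+'0.png'); print(n,c['intrinsics'],c['eye'],c['attitude'])
E
```

```text
pics
clock 0.0
joint_pos [-1.158  0.241  0.004  1.335 -0.     1.571]
joint_vel [ 0.001  0.001  0.001 -0.002 -0.     0.001]
tau [ 1.0000e-03 -3.7232e+01  2.5241e+01  1.7000e-02 -0.0000e+00 -0.0000e+00]
eef_pos [ 0.2   -0.457  0.23 ]
tool_rot [ 0.979  0.205 -0.    -0.001]
ft_force [-0.212  0.56   0.03 ]
ft_torque [-0.011  0.013  0.062]
grasp_force 0.0
grip_width 0.085
top [[375.8309705    0.         321.08118289]
 [  0.         375.8309705  205.60147202]
 [  0.           0.           1.        ]] [0.3126276  0.22900637 1.32462846] [ 0.71442825 -0.69543241  0.05733696 -0.05175433]
side [[387.58132358   0.         314.1859668 ]
 [  0.         387.58132358 205.76274677]
 [  0.           0.           1.        ]] [ 1.09415334 -0.37828834  1.0399185 ] [ 0.85313632  0.36673846 -0.14173824 -0.34288713]
```

View pics/top0.png

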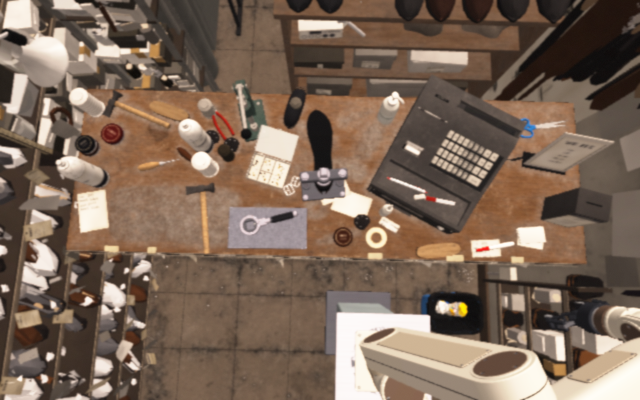

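View pics/side0.png

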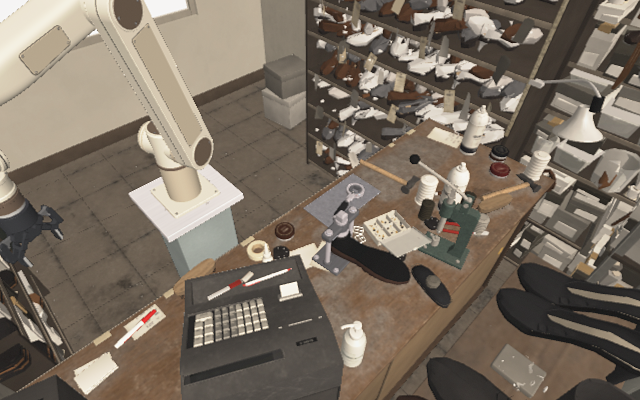

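The top view shows the mat at about (267,228), the wrench head near (250,225) with its handle end near (296,213), and the spindle near (323,176). The side view shows the press near (340,225) and the wrench head at (355,188). I'll enlarge both and measure.

```bash
python3 - <<'E'
from h import *
t=cv2.imread('pics/top0.png');s=cv2.imread('pics/side0.png')
def cr(im,x,y,w,h,k): return cv2.resize(im[y:y+h,x:x+w],(w*k,h*k),interpolation=cv2.INTER_CUBIC)
a=cr(t,220,160,132,98,6)
b=cr(s,290,165,132,98,6)
cv2.imwrite('pics/c1.png',a);cv2.imwrite('pics/c2.png',b)
c=cam('top')
for u,v,z in[(250,225,.024),(296,213,.02),(323,176,.198),(267,228,.004)]:print(onz(c,u,v,z))
E
```

```text
[0.44033033 0.46602043 0.024     ]
[0.48721507 0.30842331 0.02      ]
[0.58027246 0.21891124 0.198     ]
[0.43333228 0.40939573 0.004     ]
```

View pics/c1.png

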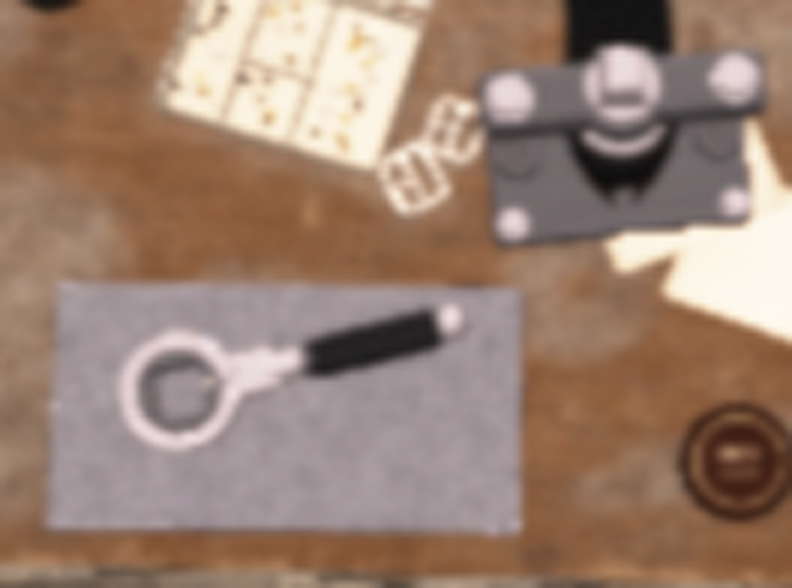

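View pics/c2.png

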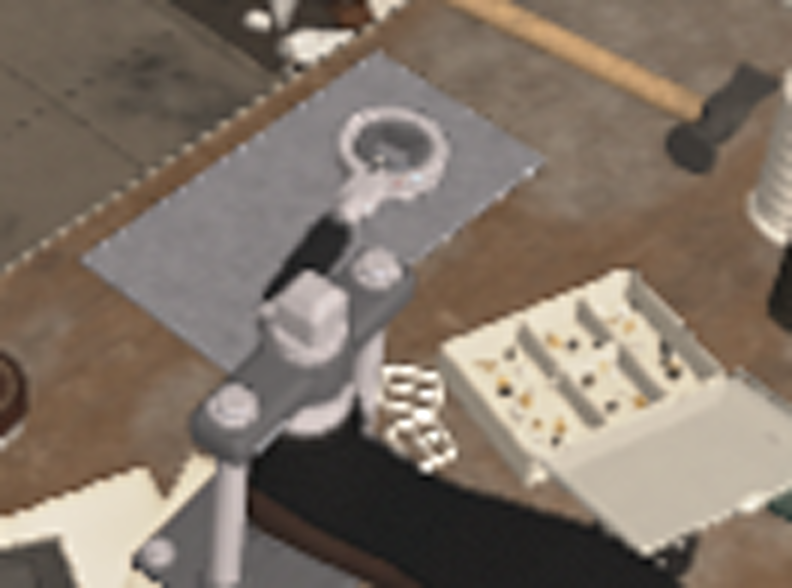

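The crops show, in full-frame top pixels, the wrench ring at about (250.2,225), its end cap at (295,213.2), the nuts at (305,176) and (342.5,172.8), and the spindle near (323.5,174). In the side view the spindle tip is at about (341,215) and the ring at (355.5,190). Next I'll refine these with masks.

```bash
cat > m.py <<'E'
from h import *
t=cv2.imread('pics/top0.png');s=cv2.imread('pics/side0.png')
ct,cs=cam('top'),cam('side')
def blobs(im,x,y,w,h,f,amin=8):
    r=im[y:y+h,x:x+w]; k=8
    r=cv2.resize(r,None,fx=k,fy=k,interpolation=cv2.INTER_CUBIC).astype(int)
    m=(f(r)).astype(np.uint8)
    cn,_=cv2.findContours(m,cv2.RETR_EXTERNAL,cv2.CHAIN_APPROX_NONE)
    out=[]
    for c in cn:
        if cv2.contourArea(c)/k/k<amin: continue
        out.append(((c[:,0]+.5)/k-.5+[x,y]).astype(np.float32))
    return out
bright=lambda r:(r.min(2)>165)&(r[...,2]-r[...,0]<45)
dark=lambda r:(r.max(2)<60)
felt=lambda r:(abs(r[...,0]-r[...,2])<25)&(r.max(2)>85)&(r.min(2)<160)
if __name__=='__main__':
    for n,im,x,y,w,h in[('top',t,228,205,80,45),('side',s,332,180,36,28)]:
        c=ct if n=='top' else cs
        for b in blobs(im,x,y,w,h,bright):
            e=cv2.fitEllipse(b);print(n,'bright',np.round(b.mean(0),1),np.round(cv2.minAreaRect(b),1) if 0 else e)
    for b in blobs(t,265,205,35,25,dark):
        r=cv2.minAreaRect(b);print('grip',r)
        for q in cv2.boxPoints(r):print('  ',onz(ct,*q,.024))
    for b in blobs(t,222,200,95,52,felt,500):
        for q in cv2.boxPoints(cv2.minAreaRect(b)):print('mat',q,onz(ct,*q,.004))
    for b in blobs(t,298,162,52,28,bright,4): print('press top',np.round(b.mean(0),1),cv2.minEnclosingCircle(b))
    A=cv2.resize(t[165:190,308:338],None,fx=13,fy=13,interpolation=cv2.INTER_CUBIC)
    B=cv2.resize(s[207:232,325:355],None,fx=13,fy=13,interpolation=cv2.INTER_CUBIC)
    cv2.imwrite('pics/c3.png',np.hstack([A,B]))
E
python3 m.py
```

```text
top bright [253.2 223.3] ((251.82177734375, 223.76304626464844), (18.76927375793457, 30.000898361206055), 72.36418914794922)
top bright [294.7 212.2] ((294.6964111328125, 212.20059204101562), (3.660048723220825, 4.557167053222656), 0.1495334506034851)
side bright [354.  191.5] ((354.2928466796875, 191.02438354492188), (16.318906784057617, 19.732606887817383), 44.40888214111328)
grip ((281.50738525390625, 217.0294189453125), (5.608635902404785, 21.434085845947266), 75.96376037597656)
   [0.4705126  0.39661119 0.024     ]
   [0.49076336 0.32499996 0.024     ]
   [0.47177482 0.31953308 0.024     ]
   [0.45161957 0.39100163 0.024     ]
mat [227.55003 247.66449] [0.36091674 0.5433949  0.004     ]
mat [227.96709 206.65475] [0.5054081  0.55122393 0.004     ]
mat [306.33905 207.45175] [0.5102385  0.27343174 0.004     ]
mat [305.922   248.46149] [0.36541558 0.27022326 0.004     ]
press top [345.6 186.5] ((346.375, 185.8125), 3.9986348152160645)
press top [323.4 178.3] ((323.5, 178.125), 3.1931097507476807)
press top [304.5 175.6] ((304.5625, 175.5), 3.7838025093078613)
press top [342.  172.3] ((341.8173828125, 172.14453125), 3.8655638694763184)
press top [323.  172.3] ((323.2096252441406, 173.5), 6.094781398773193)
```

View pics/c3.png

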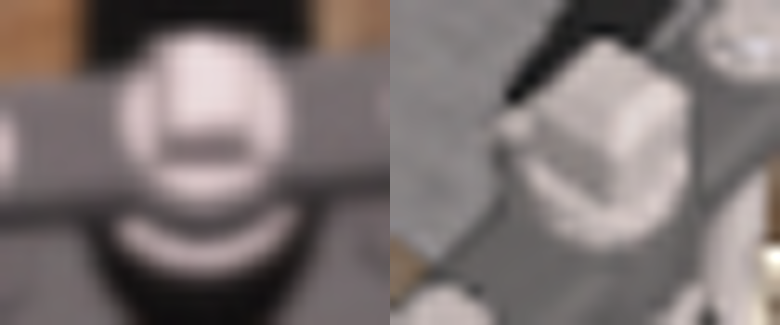

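In c3 the left (top) panel puts the shoulder circle's centre at about (323.3,173.5) px, with the square nearly parallel to the crosshead. In the right (side) panel the near base corner of the square is at about (341.0,222.3) px and the tip is at about (341.6,213.5).

```bash
cat > m2.py <<'E'
from m import *
b=[x for x in blobs(t,228,205,80,45,bright) if len(x)>200][0]; b=b[b[:,0]<258]
et=cv2.fitEllipse(b); print('ring top',et)
bs=max(blobs(s,332,180,36,28,bright),key=len)
bs=bs[(bs[:,1]<193)]; es=cv2.fitEllipse(bs); print('ring side',es)
print('tri ring',tri(ct,et[0],cs,es[0]), 'z.024',onz(ct,*et[0],.024),onz(cs,*es[0],.024))
g=[x for x in blobs(t,265,205,35,25,dark)][0]; r=cv2.minAreaRect(g)
G=onz(ct,*r[0],.024);H=onz(ct,*et[0],.024);E=onz(ct,294.7,212.6,.02)
print('grip',G,'head',H,'dist',np.linalg.norm(G-H),'yaw h-g',np.degrees(np.arctan2(*(G-H)[1::-1])),'h-e',np.degrees(np.arctan2(*(E-H)[1::-1])),np.linalg.norm(E-H))
# side: grip end cap
S=onz(ct,323.25,173.55,.172)
N1,N2=onz(ct,304.56,175.5,.168),onz(ct,341.8,172.1,.168)
print('spindle',S,'nutmid',(N1+N2)/2,np.linalg.norm(N1-N2),'press y yaw',np.degrees(np.arctan2(*(N1-N2)[1::-1])))
print('side pix seat/tip pred',proj(cs,S),proj(cs,S+[0,0,.026]),'top tip pred',proj(ct,S+[0,0,.026]))
C=onz(cs,341.0,222.3,.172);d=C-S;print('corner',d,np.linalg.norm(d),np.degrees(np.arctan2(d[1],d[0])))
print('tri tip',tri(ct,(323.3,171.2),cs,(341.6,213.4)))
for z in(.172,.190):
  for u,v in[(160,163),(250,158)]:
    p=onz(ct,308+u/13-.5,165+v/13-.5,z)-S; print('topcorner',z,np.round(p,4))
# side shoulder nuts
for x in blobs(s,318,200,45,50,bright,6):
    c,_=cv2.minEnclosingCircle(x);print('side',c)
print('nuts pred',proj(cs,N1),proj(cs,N2))
E
python3 m2.py
```

```text
ring top ((249.20498657226562, 224.4604949951172), (19.816818237304688, 20.931398391723633), 47.96744918823242)
ring side ((355.1589050292969, 188.93563842773438), (12.359295845031738, 17.68719482421875), 102.23052215576172)
tri ring (array([0.44315151, 0.47019022, 0.02204943]), np.float64(0.0024727335727648347)) z.024 [0.44213214 0.4688757  0.024     ] [0.44504026 0.46967778 0.024     ]
grip [0.47114355 0.35808157 0.024     ] head [0.44213214 0.4688757  0.024     ] dist 0.11452947141702932 yaw h-g -75.32655683383925 h-e -73.43128237519623 0.16265552139857165
spindle [0.59436572 0.21809254 0.172     ] nutmid [0.5945368  0.21818367 0.168     ] 0.1181077421968651 press y yaw 96.98524937928102
side pix seat/tip pred [340.02942324 218.47446815] [340.54029442 212.61244511] top tip pred [323.38217552 171.53958685]
corner [ 0.01249822 -0.00891683  0.        ] 0.015353020821365538 -35.5058873528385
tri tip (array([0.59669434, 0.21905032, 0.19550521]), np.float64(0.001871564873409523))
topcorner 0.172 [-0.0115  0.0105  0.    ]
topcorner 0.172 [-0.0097 -0.0112  0.    ]
topcorner 0.19 [-0.0158  0.0105  0.018 ]
topcorner 0.19 [-0.0139 -0.0108  0.018 ]
side (328.5, 246.1957550048828)
side (321.3125, 245.9375)
side (358.125, 235.1875)
side (343.0625, 232.375)
side (328.7842102050781, 232.46072387695312)
side (357.6875, 227.0)
side (351.9375, 226.875)
side (340.875, 217.5)
side (353.1292419433594, 209.1484832763672)
nuts pred [351.44382393 208.37419505] [327.94489218 230.9919365 ]
```

Emit:
carry_out([
  {"dx":26,"dy":-29,"dz":0,"twist":0,"fingers":-1},
  {"dx":52,"dy":-58,"dz":0,"twist":0,"fingers":-1},
  {"dx":78,"dy":-87,"dz":0,"twist":0,"fingers":-1},
  {"dx":105,"dy":-117,"dz":0,"twist":0,"fingers":-1},
  {"dx":131,"dy":-146,"dz":0,"twist":0,"fingers":-1},
])

```text
clock: 0.77
eef_pos: [0.262, -0.27, 0.2313]
tool_rot: [0.979, 0.204, 0.0, -0.0]
ft_force: [1.5, 0.9, 1.0]
grip_width: 0.0853
grasp_force: 0.0
```

Emit:
carry_out([
  {"dx":26,"dy":-29,"dz":0,"twist":0,"fingers":-1},
  {"dx":52,"dy":-58,"dz":0,"twist":0,"fingers":-1},
  {"dx":78,"dy":-87,"dz":0,"twist":0,"fingers":-1},
  {"dx":105,"dy":-117,"dz":0,"twist":0,"fingers":-1},
  {"dx":131,"dy":-146,"dz":0,"twist":0,"fingers":-1},
])

```text
clock: 1.18
eef_pos: [0.3236, -0.0836, 0.2317]
tool_rot: [0.979, 0.205, 0.001, 0.0]
ft_force: [2.6, 0.1, -0.6]
grip_width: 0.0852
grasp_force: 0.0
```

Emit:
carry_out([
  {"dx":26,"dy":-29,"dz":0,"twist":0,"fingers":-1},
  {"dx":52,"dy":-58,"dz":0,"twist":0,"fingers":-1},
  {"dx":78,"dy":-87,"dz":0,"twist":0,"fingers":-1},
  {"dx":105,"dy":-117,"dz":0,"twist":0,"fingers":-1},
  {"dx":131,"dy":-146,"dz":0,"twist":0,"fingers":-1},
])

```text
clock: 1.6
eef_pos: [0.3851, 0.1031, 0.2316]
tool_rot: [0.979, 0.205, 0.001, 0.0]
ft_force: [0.9, -2.5, -0.3]
grip_width: 0.0854
grasp_force: 0.0
```

Emit:
carry_out([
  {"dx":26,"dy":-29,"dz":0,"twist":-7,"fingers":-1},
  {"dx":52,"dy":-58,"dz":0,"twist":-14,"fingers":-1},
  {"dx":78,"dy":-87,"dz":0,"twist":-21,"fingers":-1},
  {"dx":105,"dy":-117,"dz":0,"twist":-28,"fingers":-1},
  {"dx":131,"dy":-146,"dz":0,"twist":-35,"fingers":-1},
])

```text
clock: 2.02
eef_pos: [0.4465, 0.2894, 0.2313]
tool_rot: [0.87, 0.493, 0.0, 0.0]
ft_force: [0.9, -0.8, 0.6]
grip_width: 0.0852
grasp_force: 0.0
```

Emit:
carry_out([
  {"dx":26,"dy":-6,"dz":20,"twist":-7,"fingers":-1},
  {"dx":53,"dy":-12,"dz":40,"twist":-14,"fingers":-1},
  {"dx":80,"dy":-19,"dz":60,"twist":-21,"fingers":-1},
  {"dx":80,"dy":-19,"dz":80,"twist":-28,"fingers":-1},
  {"dx":80,"dy":-19,"dz":100,"twist":-35,"fingers":-1},
])

```text
clock: 2.43
eef_pos: [0.4717, 0.3671, 0.1295]
tool_rot: [0.681, 0.732, -0.0, -0.0]
ft_force: [0.4, -1.0, -0.3]
grip_width: 0.0856
grasp_force: 0.0
```

Emit:
carry_out([
  {"dx":0,"dy":0,"dz":20,"twist":-7,"fingers":-1},
  {"dx":0,"dy":0,"dz":40,"twist":-12,"fingers":-1},
  {"dx":0,"dy":0,"dz":60,"twist":-12,"fingers":-1},
  {"dx":0,"dy":0,"dz":60,"twist":-12,"fingers":-1},
  {"dx":0,"dy":0,"dz":60,"twist":-12,"fingers":-1},
])

```text
clock: 2.85
eef_pos: [0.4708, 0.3647, 0.0702]
tool_rot: [0.604, 0.797, -0.002, -0.0]
ft_force: [0.9, 0.3, 0.5]
grip_width: 0.0852
grasp_force: 0.0
```

```bash
cat >> h.py <<'E'
def yaw(o):
    x=R.from_quat(o['tool_rot']).as_matrix()[:,0]; return np.degrees(np.arctan2(x[1],x[0]))
def shift(tgt,o=None):
    o=o or bot.get_obs(); M=R.from_quat(o['tool_rot']).as_matrix()
    return np.round(M.T@(np.array(tgt)-o['eef_pos'])*1000,1)
def st():
    o=bot.get_obs()
    for k in('clock','eef_pos','joint_pos','ft_force','ft_torque','grip_width','grasp_force'):print(k,np.round(o[k],4))
    print('yaw',yaw(o)); return o
E
python3 - <<'E'
from h import *
st(); print(shift([.4715,.365,.006]))
c=cam('top','t1.png');d=cam('side','s1.png')
a=cv2.imread('pics/t1.png')[180:260,220:330];b=cv2.imread('pics/s1.png')[150:230,300:410]
cv2.imwrite('pics/v1.png',np.hstack([cv2.resize(q,None,fx=3.6,fy=3.6,interpolation=cv2.INTER_CUBIC) for q in(a,b)]))
E
```

```text
clock 2.85
eef_pos [0.4708 0.3647 0.0702]
joint_pos [0.6591 0.5404 0.0173 1.051  0.     1.957 ]
ft_force [0.936  0.3157 0.5335]
ft_torque [-0.0135  0.005   0.0086]
grip_width 0.0852
grasp_force 0.0
yaw 105.63534225900185
[ 0.2  1.  64.2]
```

View pics/v1.png

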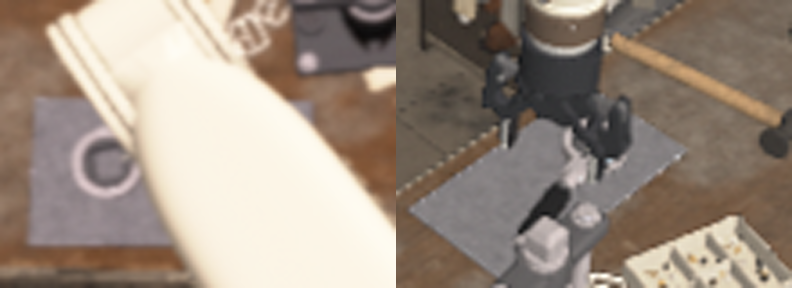

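The left (top) panel shows the ring still in place. The right (side) panel shows the open gripper above the grip, fingers straddling it, still about 6 cm up. I'll descend.

Emit:
carry_out([
  {"dx":0,"dy":1,"dz":15,"twist":0,"fingers":-1},
  {"dx":0,"dy":1,"dz":30,"twist":0,"fingers":-1},
  {"dx":0,"dy":1,"dz":45,"twist":0,"fingers":-1},
  {"dx":0,"dy":1,"dz":55,"twist":0,"fingers":-1},
  {"dx":0,"dy":1,"dz":58,"twist":0,"fingers":-1},
])

```text
clock: 3.37
eef_pos: [0.4725, 0.3655, 0.013]
tool_rot: [0.604, 0.797, -0.0, -0.0]
ft_force: [-0.1, -0.5, -0.4]
grip_width: 0.0854
grasp_force: 0.0
```

Emit:
carry_out([
  {"dx":0,"dy":0,"dz":3,"twist":0,"fingers":-0.5},
  {"dx":0,"dy":0,"dz":5,"twist":0,"fingers":0},
  {"dx":0,"dy":0,"dz":5,"twist":0,"fingers":0.2},
  {"dx":0,"dy":0,"dz":5,"twist":0,"fingers":0.3},
  {"dx":0,"dy":0,"dz":5,"twist":0,"fingers":0.3},
])

```text
clock: 3.78
eef_pos: [0.4731, 0.366, 0.009]
tool_rot: [0.604, 0.797, 0.001, 0.0]
ft_force: [-0.5, -0.9, 0.8]
grip_width: 0.0301
grasp_force: 0.0
```

Emit:
carry_out([
  {"dx":0,"dy":0,"dz":0,"twist":0,"fingers":0.6},
  {"dx":0,"dy":0,"dz":0,"twist":0,"fingers":1},
  {"dx":0,"dy":0,"dz":0,"twist":0,"fingers":1},
  {"dx":0,"dy":0,"dz":0,"twist":0,"fingers":1},
  {"dx":0,"dy":0,"dz":0,"twist":0,"fingers":1},
])

```text
clock: 4.2
eef_pos: [0.473, 0.366, 0.0092]
tool_rot: [0.604, 0.797, 0.001, 0.0]
ft_force: [-2.2, -0.9, 5.1]
grip_width: 0.0225
grasp_force: 60.5
```

Emit:
carry_out([
  {"dx":0,"dy":0,"dz":-10,"twist":0,"fingers":1},
  {"dx":0,"dy":0,"dz":-30,"twist":0,"fingers":1},
  {"dx":0,"dy":0,"dz":-60,"twist":0,"fingers":1},
  {"dx":0,"dy":0,"dz":-95,"twist":0,"fingers":1},
  {"dx":0,"dy":0,"dz":-130,"twist":0,"fingers":1},
])

```text
clock: 4.62
eef_pos: [0.4713, 0.3644, 0.138]
tool_rot: [0.604, 0.797, -0.002, -0.0]
ft_force: [0.0, 0.5, -3.2]
grip_width: 0.0222
grasp_force: 59.5
```

Emit:
carry_out([
  {"dx":0,"dy":0,"dz":-35,"twist":3,"fingers":1},
  {"dx":0,"dy":0,"dz":-70,"twist":6,"fingers":1},
  {"dx":0,"dy":0,"dz":-100,"twist":9,"fingers":1},
  {"dx":0,"dy":0,"dz":-100,"twist":10.7,"fingers":1},
  {"dx":0,"dy":0,"dz":-100,"twist":10.7,"fingers":1},
])

```text
clock: 5.03
eef_pos: [0.4734, 0.366, 0.2406]
tool_rot: [0.676, 0.737, 0.002, 0.0]
ft_force: [-0.8, 0.0, -5.4]
grip_width: 0.0226
grasp_force: 59.5
```

```bash
python3 - <<'E'
from h import *
o=st()
c=cam('top','t2.png');d=cam('side','s2.png')
# predicted hole centre (head ~105mm along tool x from TCP)
M=R.from_quat(o['tool_rot']).as_matrix(); 
for z in(.0,.01,.02): 
  p=o['eef_pos']+M[:,0]*.106+[0,0,z]; print(p,proj(c,p),proj(d,p))
u,v=map(int,proj(c,p));U,V=map(int,proj(d,p)); print(u,v,U,V)
a=cv2.imread('pics/t2.png')[v-30:v+30,u-35:u+40];b=cv2.imread('pics/s2.png')[V-40:V+50,U-60:U+52]
cv2.imwrite('pics/v2.png',np.hstack([cv2.resize(q,(390,400),interpolation=cv2.INTER_CUBIC) for q in(a,b)]))
E
```

```text
clock 5.0333
eef_pos [0.4734 0.366  0.2406]
joint_pos [ 6.5840e-01  4.3460e-01  3.0480e-01  1.4373e+00 -4.0000e-04  2.1434e+00]
ft_force [-0.7562  0.0063 -5.3955]
ft_torque [-0.2003  0.0428  0.0023]
grip_width 0.0226
grasp_force 59.4695
yaw 94.91649947831722
[0.46427603 0.4716282  0.24074092] [235.3379401 209.0940953] [365.39457881 144.96982113]
[0.46427603 0.4716282  0.25074092] [234.59017722 208.59259058] [365.71088469 142.5610119 ]
[0.46427603 0.4716282  0.26074092] [233.82864448 208.08185077] [366.03076016 140.12501865]
233 208 366 140
```

View pics/v2.png

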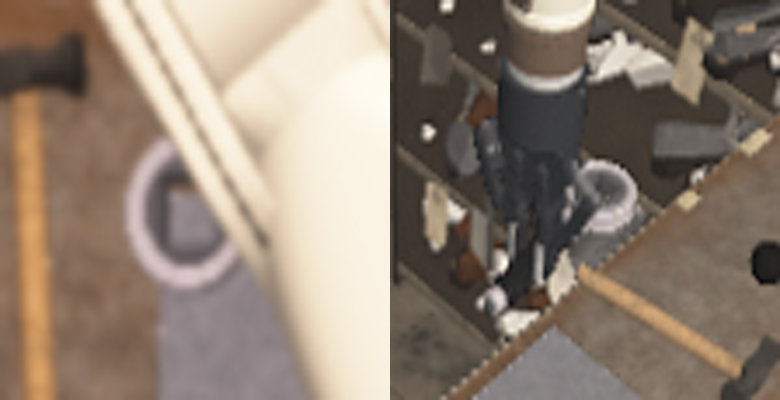

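The top panel shows the ring centre at about (234.2,209.8) px with the hole square-on to the handle, partly hidden by the arm. The side panel shows the ring at about (367.8,143.9), held roughly level.

```bash
python3 - <<'E'
from h import *
from m import blobs,bright
c=cam('top');d=cam('side');o=bot.get_obs()
t=c['image'][:,:,::-1];s=d['image'][:,:,::-1]
B=max(blobs(t,215,190,30,32,bright),key=len); B=B[(B[:,0]<235)|(B[:,1]>216)]; B=B[B[:,0]<240]
et=cv2.fitEllipse(B);print(et)
B=max(blobs(s,355,130,25,28,bright),key=len);es=cv2.fitEllipse(B);print(es)
P,e=tri(c,et[0],d,es[0]);print(P,e)
P2,e=tri(c,(234.2,209.8),d,(367.8,143.9));print(P2,e)
v=P-o['eef_pos'];print(v,np.linalg.norm(v[:2]),np.degrees(np.arctan2(v[1],v[0])))
for z in(.245,.25,.255):print(onz(c,*et[0],z),onz(d,*es[0],z))
E
```

```text
((230.8276824951172, 207.288818359375), (14.709440231323242, 31.260286331176758), 167.90414428710938)
((366.883056640625, 143.91854858398438), (13.62800121307373, 16.5316162109375), 113.3502426147461)
[0.46653567 0.48188486 0.24204955] 0.007301106158116992
[0.46466242 0.47760125 0.241323  ] 0.007622155222258774
[-0.00530133  0.11689325  0.00575987] 0.11701340447185744 92.59669377946766
[0.46860042 0.48403604 0.245     ] [0.46726639 0.47506631 0.245     ]
[0.46787808 0.48285494 0.25      ] [0.47120948 0.46969875 0.25      ]
[0.46715573 0.48167384 0.255     ] [0.47515257 0.46433119 0.255     ]
```

Emit:
carry_out([
  {"dx":-30,"dy":12,"dz":0,"twist":0,"fingers":1},
  {"dx":-65,"dy":27,"dz":0,"twist":0,"fingers":1},
  {"dx":-100,"dy":41,"dz":0,"twist":0,"fingers":1},
  {"dx":-135,"dy":56,"dz":0,"twist":0,"fingers":1},
  {"dx":-170,"dy":70,"dz":0,"twist":0,"fingers":1},
])

```text
clock: 5.75
eef_pos: [0.5572, 0.2007, 0.2372]
tool_rot: [0.676, 0.737, -0.001, -0.0]
ft_force: [0.9, 0.2, -4.4]
grip_width: 0.0228
grasp_force: 59.5
```

Emit:
carry_out([
  {"dx":-35,"dy":14,"dz":0,"twist":0,"fingers":1},
  {"dx":-65,"dy":27,"dz":0,"twist":0,"fingers":1},
  {"dx":-85,"dy":35,"dz":0,"twist":0,"fingers":1},
  {"dx":-94,"dy":39,"dz":0,"twist":0,"fingers":1},
  {"dx":-94,"dy":39,"dz":0,"twist":0,"fingers":1},
])

```text
clock: 6.17
eef_pos: [0.6046, 0.1095, 0.237]
tool_rot: [0.677, 0.736, -0.001, -0.0]
ft_force: [0.9, 0.8, -4.0]
grip_width: 0.0225
grasp_force: 59.5
```

```bash
python3 - <<'E'
from h import *
o=st(); print(shift([.605,.112,.236],o))
c=cam('top','t3.png');d=cam('side','s3.png')
M=R.from_quat(o['tool_rot']).as_matrix(); p=o['eef_pos']+M[:,0]*.107+[0,0,.015]; print(p,proj(c,p),proj(d,p),proj(d,[.5955,.2185,.172]))
a=cv2.imread('pics/t3.png')[140:200,290:365];b=cv2.imread('pics/s3.png')[170:245,300:375]
cv2.imwrite('pics/v3.png',np.hstack([cv2.resize(a,(390,312),interpolation=cv2.INTER_CUBIC),cv2.resize(b[:60],(390,312),interpolation=cv2.INTER_CUBIC)]))
E
```

```text
clock 6.1667
eef_pos [0.6046 0.1095 0.237 ]
joint_pos [ 1.7940e-01  4.7470e-01  3.5830e-01  1.4562e+00 -6.0000e-04  1.6675e+00]
ft_force [ 0.9007  0.822  -4.019 ]
ft_torque [-0.1164  0.0271 -0.0133]
grip_width 0.0225
grasp_force 59.453
yaw 94.7406895733135
[2.5 0.6 1. ]
[0.59578817 0.21610296 0.25195456] [324.36556704 166.6170002 ] [341.53722354 200.41155331] [340.39710143 218.61101521]
```

View pics/v3.png

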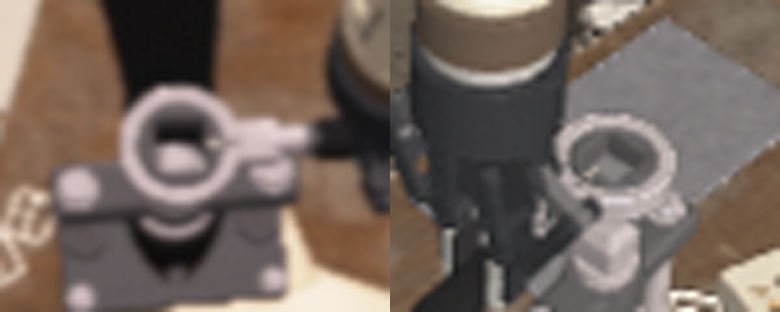

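The wrench sits level over the spindle. In the top view the ring centre is at about (324.2,167.3) px, against a spindle axis of about (323.7,166.7) at that height, so it is about 2 mm off. In the side view the ring is at (343,201.3), which agrees. I'll make that small correction and go down.

Emit:
carry_out([
  {"dx":2,"dy":1,"dz":5,"twist":0,"fingers":1},
  {"dx":2,"dy":1,"dz":15,"twist":0,"fingers":1},
  {"dx":2,"dy":1,"dz":25,"twist":0,"fingers":1},
  {"dx":2,"dy":1,"dz":32,"twist":0,"fingers":1},
  {"dx":2,"dy":1,"dz":36,"twist":0,"fingers":1},
])

```text
clock: 6.68
eef_pos: [0.6035, 0.1146, 0.2]
tool_rot: [0.675, 0.737, -0.001, -0.001]
ft_force: [0.1, -1.2, -2.0]
grip_width: 0.0226
grasp_force: 59.7
```

Emit:
carry_out([
  {"dx":0,"dy":0,"dz":2,"twist":0,"fingers":1},
  {"dx":0,"dy":0,"dz":4,"twist":0,"fingers":1},
  {"dx":0,"dy":0,"dz":6,"twist":0,"fingers":1},
  {"dx":0,"dy":0,"dz":8,"twist":0,"fingers":1},
  {"dx":0,"dy":0,"dz":10,"twist":0,"fingers":1},
])

```text
clock: 7.1
eef_pos: [0.6055, 0.1132, 0.1941]
tool_rot: [0.676, 0.737, 0.001, 0.001]
ft_force: [-2.1, -6.6, 5.1]
grip_width: 0.0227
grasp_force: 60.7
```

Emit:
carry_out([
  {"dx":-1,"dy":0,"dz":0,"twist":0,"fingers":1},
  {"dx":-2,"dy":-0.5,"dz":0,"twist":0,"fingers":1},
  {"dx":-2,"dy":-0.5,"dz":2,"twist":0,"fingers":1},
  {"dx":-2,"dy":-0.5,"dz":4,"twist":0,"fingers":1},
  {"dx":-2,"dy":-0.5,"dz":5,"twist":0,"fingers":1},
])

```text
clock: 7.52
eef_pos: [0.6054, 0.1113, 0.1882]
tool_rot: [0.676, 0.737, 0.0, 0.001]
ft_force: [-0.1, -6.3, 5.3]
grip_width: 0.0226
grasp_force: 60.7
```

```bash
python3 -c "
from h import *
st()"
```

```text
clock 7.5167
eef_pos [0.6054 0.1113 0.1882]
joint_pos [ 1.8250e-01  4.8960e-01  2.5560e-01  1.3345e+00 -1.4000e-03  1.6677e+00]
ft_force [-0.0554 -6.3443  5.334 ]
ft_torque [-0.6101  0.2452  0.0608]
grip_width 0.0226
grasp_force 60.7154
yaw 94.90157463634458
```

Emit:
carry_out([
  {"dx":-1,"dy":0,"dz":0,"twist":0,"fingers":1},
  {"dx":-1.5,"dy":0,"dz":1,"twist":0,"fingers":1},
  {"dx":-1.5,"dy":0,"dz":3,"twist":0,"fingers":1},
  {"dx":-1.5,"dy":0,"dz":4,"twist":0,"fingers":1},
  {"dx":-1.5,"dy":0,"dz":5,"twist":0,"fingers":1},
])

```text
clock: 7.93
eef_pos: [0.6041, 0.1104, 0.1812]
tool_rot: [0.676, 0.737, -0.001, -0.0]
ft_force: [-0.3, -3.4, -2.8]
grip_width: 0.0224
grasp_force: 59.8
```

Emit:
carry_out([
  {"dx":0,"dy":0,"dz":1,"twist":0,"fingers":1},
  {"dx":0,"dy":0,"dz":2,"twist":0,"fingers":1},
  {"dx":0,"dy":0,"dz":3,"twist":0,"fingers":1},
  {"dx":0,"dy":0,"dz":4,"twist":0,"fingers":1},
  {"dx":0,"dy":0,"dz":4,"twist":0,"fingers":1},
])

```text
clock: 8.35
eef_pos: [0.6046, 0.1105, 0.1781]
tool_rot: [0.676, 0.737, -0.0, -0.0]
ft_force: [-0.2, -3.3, -1.7]
grip_width: 0.0224
grasp_force: 59.8
```

```bash
python3 -c "
from h import *
st()"
```

```text
clock 8.35
eef_pos [0.6046 0.1105 0.1781]
joint_pos [ 1.8080e-01  4.9460e-01  2.3720e-01  1.3137e+00 -2.0000e-04  1.6653e+00]
ft_force [-0.2079 -3.3219 -1.6972]
ft_torque [-7.018e-01 -2.480e-02  5.000e-04]
grip_width 0.0224
grasp_force 59.8205
yaw 94.94642250614497
```

Emit:
carry_out([
  {"dx":-0.5,"dy":0,"dz":1,"twist":0,"fingers":1},
  {"dx":-1,"dy":0,"dz":2,"twist":0,"fingers":1},
  {"dx":-1,"dy":0,"dz":2,"twist":0,"fingers":1},
  {"dx":-1,"dy":0,"dz":2,"twist":0,"fingers":1},
  {"dx":-1,"dy":0,"dz":2,"twist":0,"fingers":1},
])

```text
clock: 8.77
eef_pos: [0.6046, 0.11, 0.1761]
tool_rot: [0.676, 0.737, 0.0, -0.0]
ft_force: [-0.3, -0.3, -3.3]
grip_width: 0.0222
grasp_force: 59.6
```

Emit:
carry_out([
  {"dx":0,"dy":-1.9,"dz":0,"twist":1,"fingers":1},
  {"dx":0.1,"dy":-3.7,"dz":0,"twist":2,"fingers":1},
  {"dx":0.1,"dy":-5.6,"dz":0,"twist":3,"fingers":1},
  {"dx":0.3,"dy":-7.5,"dz":0,"twist":4,"fingers":1},
  {"dx":0.4,"dy":-9.3,"dz":0,"twist":5,"fingers":1},
])

```text
clock: 9.18
eef_pos: [0.5952, 0.1091, 0.1764]
tool_rot: [0.708, 0.706, -0.0, 0.0]
ft_force: [-0.2, -0.4, -4.0]
grip_width: 0.0226
grasp_force: 59.6
```

```bash
cat >> h.py <<'E'
def tq():
    o=st();M=R.from_quat(o['tool_rot']).as_matrix();f=M.T@np.array(o['ft_force'])
    print('tool f',np.round(f,2),'tool m',np.round(M.T@np.array(o['ft_torque']),3),'about spindle',f[1]*.107-(M.T@np.array(o['ft_torque']))[2])
E
python3 -c "
from h import *
tq()"
```

```text
clock 9.1833
eef_pos [0.5952 0.1091 0.1764]
joint_pos [ 1.8140e-01  4.7600e-01  2.0290e-01  1.2976e+00 -2.0000e-04  1.7548e+00]
ft_force [-0.2026 -0.4414 -3.9629]
ft_torque [-0.2684 -0.0955 -0.0631]
grip_width 0.0226
grasp_force 59.6203
yaw 89.8461796394458
tool f [-0.44 -0.2   3.96] tool m [-0.096 -0.268  0.063] about spindle -0.08468495525480435
```

Emit:
carry_out([
  {"dx":0,"dy":-1.9,"dz":1,"twist":1,"fingers":1},
  {"dx":0.1,"dy":-3.7,"dz":1.5,"twist":2,"fingers":1},
  {"dx":0.1,"dy":-5.6,"dz":1.5,"twist":3,"fingers":1},
  {"dx":0.3,"dy":-7.5,"dz":1.5,"twist":4,"fingers":1},
  {"dx":0.3,"dy":-7.5,"dz":1.5,"twist":4,"fingers":1},
])

```text
clock: 9.6
eef_pos: [0.5883, 0.109, 0.1752]
tool_rot: [0.732, 0.681, 0.0, 0.001]
ft_force: [1.5, -2.8, -4.0]
grip_width: 0.022
grasp_force: 59.7
```

```bash
python3 -c "
from h import *
tq()"
```

```text
clock 9.6
eef_pos [0.5883 0.109  0.1752]
joint_pos [ 1.8380e-01  4.6200e-01  1.7740e-01  1.2849e+00 -1.1000e-03  1.8263e+00]
ft_force [ 1.4768 -2.8032 -4.0436]
ft_torque [-0.7644 -0.3555  0.1494]
grip_width 0.022
grasp_force 59.7166
yaw 85.89550855722506
tool f [-2.69  1.67  4.05] tool m [-0.409 -0.737 -0.15 ] about spindle 0.3285871476681101
```

Emit:
carry_out([
  {"dx":-0.5,"dy":-1.9,"dz":0,"twist":1,"fingers":1},
  {"dx":-0.9,"dy":-3.7,"dz":0,"twist":2,"fingers":1},
  {"dx":-0.9,"dy":-5.6,"dz":0,"twist":3,"fingers":1},
  {"dx":-0.7,"dy":-7.5,"dz":0,"twist":4,"fingers":1},
  {"dx":-0.6,"dy":-9.3,"dz":0,"twist":5,"fingers":1},
])

```text
clock: 10.02
eef_pos: [0.579, 0.11, 0.1751]
tool_rot: [0.761, 0.649, 0.001, 0.0]
ft_force: [4.0, 0.4, -2.0]
grip_width: 0.0223
grasp_force: 59.7
```

```bash
python3 -c "
from h import *
tq()"
```

```text
clock 10.0167
eef_pos [0.579  0.11   0.1751]
joint_pos [1.8750e-01 4.4410e-01 1.4910e-01 1.2744e+00 4.0000e-04 1.9175e+00]
ft_force [ 3.9866  0.3905 -1.9822]
ft_torque [-0.1363 -0.765   0.4053]
grip_width 0.0223
grasp_force 59.7124
yaw 80.87410849099729
tool f [1.02 3.87 1.99] tool m [-0.777 -0.013 -0.406] about spindle 0.8202437870938477
```

Emit:
carry_out([
  {"dx":0,"dy":-1.9,"dz":0,"twist":1,"fingers":1},
  {"dx":0.1,"dy":-3.7,"dz":0,"twist":2,"fingers":1},
  {"dx":0.1,"dy":-5.6,"dz":0,"twist":3,"fingers":1},
  {"dx":0.3,"dy":-7.5,"dz":0,"twist":4,"fingers":1},
  {"dx":0.4,"dy":-9.3,"dz":0,"twist":5,"fingers":1},
])

```text
clock: 10.43
eef_pos: [0.5695, 0.1118, 0.175]
tool_rot: [0.789, 0.615, 0.0, -0.0]
ft_force: [4.4, 0.8, -2.7]
grip_width: 0.0228
grasp_force: 59.8
```

```bash
python3 -c "
from h import *
tq()"
```

```text
clock 10.4333
eef_pos [0.5695 0.1118 0.175 ]
joint_pos [1.9350e-01 4.2710e-01 1.2240e-01 1.2653e+00 5.0000e-04 2.0109e+00]
ft_force [ 4.4013  0.8226 -2.7394]
ft_torque [ 0.0996 -0.8673  0.3974]
grip_width 0.0228
grasp_force 59.7887
yaw 75.8704901970348
tool f [1.87 4.07 2.74] tool m [-0.816  0.308 -0.398] about spindle 0.8329508846786535
```

Emit:
carry_out([
  {"dx":0,"dy":-1.5,"dz":0,"twist":0.8,"fingers":1},
  {"dx":0,"dy":-3,"dz":0,"twist":1.6,"fingers":1},
  {"dx":0.1,"dy":-4.5,"dz":0,"twist":2.4,"fingers":1},
  {"dx":0.2,"dy":-6,"dz":0,"twist":3.2,"fingers":1},
  {"dx":0.3,"dy":-7.5,"dz":0,"twist":4,"fingers":1},
])

```text
clock: 10.85
eef_pos: [0.5623, 0.1138, 0.1749]
tool_rot: [0.81, 0.587, 0.0, -0.0]
ft_force: [5.0, 2.2, -2.3]
grip_width: 0.0227
grasp_force: 59.9
```

```bash
python3 -c "
from h import *
tq()"
```

```text
clock 10.85
eef_pos [0.5623 0.1138 0.1749]
joint_pos [1.9950e-01 4.1420e-01 1.0240e-01 1.2586e+00 4.0000e-04 2.0863e+00]
ft_force [ 4.9683  2.174  -2.2937]
ft_torque [ 0.2522 -0.9197  0.5176]
grip_width 0.0227
grasp_force 59.8601
yaw 71.8920145413458
tool f [3.61 4.05 2.3 ] tool m [-0.796  0.526 -0.518] about spindle 0.9508301034632158
```

Emit:
carry_out([
  {"dx":0.5,"dy":-1.1,"dz":0,"twist":0.6,"fingers":1},
  {"dx":0.9,"dy":-2.2,"dz":0,"twist":1.2,"fingers":1},
  {"dx":1,"dy":-3.4,"dz":0,"twist":1.8,"fingers":1},
  {"dx":1.1,"dy":-4.5,"dz":0,"twist":2.4,"fingers":1},
  {"dx":1.2,"dy":-5.6,"dz":0,"twist":3,"fingers":1},
])

```text
clock: 11.27
eef_pos: [0.5569, 0.1157, 0.1747]
tool_rot: [0.825, 0.565, -0.001, 0.0]
ft_force: [3.3, -1.8, -1.9]
grip_width: 0.0224
grasp_force: 60.0
```

```bash
python3 -c "
from h import *
tq()"
```

```text
clock 11.2667
eef_pos [0.5569 0.1157 0.1747]
joint_pos [ 2.0540e-01  4.0590e-01  8.9200e-02  1.2551e+00 -1.1000e-03  2.1450e+00]
ft_force [ 3.2684 -1.7838 -1.851 ]
ft_torque [-0.5381 -0.5628  0.5818]
grip_width 0.0224
grasp_force 60.0463
yaw 68.86934192204312
tool f [-0.48  3.69  1.85] tool m [-0.72  -0.299 -0.581] about spindle 0.9757935196664959
```

Emit:
carry_out([
  {"dx":0,"dy":-1.1,"dz":0,"twist":0.6,"fingers":1},
  {"dx":0,"dy":-2.2,"dz":0,"twist":1.2,"fingers":1},
  {"dx":0.1,"dy":-3.4,"dz":0,"twist":1.8,"fingers":1},
  {"dx":0.1,"dy":-4.5,"dz":0,"twist":2.4,"fingers":1},
  {"dx":0.2,"dy":-5.6,"dz":0,"twist":3,"fingers":1},
])

```text
clock: 11.68
eef_pos: [0.5516, 0.1179, 0.1747]
tool_rot: [0.839, 0.544, -0.001, 0.0]
ft_force: [0.4, -5.0, -1.7]
grip_width: 0.0225
grasp_force: 60.1
```

```bash
python3 -c "
from h import *
tq()"
```

```text
clock 11.6833
eef_pos [0.5516 0.1179 0.1747]
joint_pos [ 2.1120e-01  3.9700e-01  7.5500e-02  1.2505e+00 -1.2000e-03  2.2031e+00]
ft_force [ 0.4471 -5.0276 -1.7203]
ft_torque [-1.0367 -0.3262  0.6328]
grip_width 0.0225
grasp_force 60.1151
yaw 65.87044973457027
tool f [-4.4   2.46  1.73] tool m [-0.723 -0.813 -0.631] about spindle 0.8949853354608552
```

```bash
cat >> h.py <<'E'
def avg(n=8):
    L=[]
    for i in range(n):
        camera('side'); o=bot.get_obs(); M=R.from_quat(o['tool_rot']).as_matrix()
        f=M.T@np.array(o['ft_force']);m=M.T@np.array(o['ft_torque']); L.append([*f,*m,f[1]*.107-m[2],*(np.array(o['eef_pos'])*1000),yaw(o)])
    L=np.array(L);print('mean',np.round(L.mean(0),3));print('sd',np.round(L.std(0),3),'clock',o['clock'])
E
python3 -c "
from h import *
avg()"
```

```text
mean [ -4.347   3.041   1.011  -0.733  -0.853  -0.581   0.906 551.598 117.908
 174.644  65.885]
sd [0.467 0.597 0.417 0.04  0.037 0.031 0.068 0.03  0.015 0.017 0.016] clock 12.0833
```

Emit:
carry_out([
  {"dx":-0.5,"dy":-0.7,"dz":0,"twist":0.4,"fingers":1},
  {"dx":-0.9,"dy":-1.4,"dz":0,"twist":0.8,"fingers":1},
  {"dx":-1.1,"dy":-2.1,"dz":0,"twist":1.2,"fingers":1},
  {"dx":-1.1,"dy":-2.8,"dz":0,"twist":1.5,"fingers":1},
  {"dx":-1.1,"dy":-2.8,"dz":0,"twist":1.5,"fingers":1},
])

```text
clock: 12.5
eef_pos: [0.5492, 0.119, 0.1748]
tool_rot: [0.846, 0.533, 0.0, -0.0]
ft_force: [2.1, -2.3, -1.6]
grip_width: 0.0225
grasp_force: 60.0
```

```bash
python3 -c "
from h import *
avg()"
```

```text
mean [-9.95000e-01  3.30100e+00  2.00500e+00 -6.48000e-01 -2.53000e-01
 -6.38000e-01  9.91000e-01  5.49194e+02  1.18939e+02  1.74787e+02
  6.44600e+01]
sd [0.335 0.488 0.413 0.043 0.071 0.032 0.071 0.011 0.01  0.011 0.002] clock 12.9
```

Emit:
carry_out([
  {"dx":-0.2,"dy":-1.2,"dz":0,"twist":0.6,"fingers":1},
  {"dx":-0.4,"dy":-2.4,"dz":0,"twist":1.3,"fingers":1},
  {"dx":-0.4,"dy":-3.7,"dz":0,"twist":2,"fingers":1},
  {"dx":-0.3,"dy":-4.7,"dz":0,"twist":2.5,"fingers":1},
  {"dx":-0.3,"dy":-4.7,"dz":0,"twist":2.5,"fingers":1},
])

```text
clock: 13.32
eef_pos: [0.5449, 0.121, 0.1749]
tool_rot: [0.857, 0.515, 0.0, -0.0]
ft_force: [2.8, -0.1, -2.2]
grip_width: 0.0228
grasp_force: 60.0
```

```bash
python3 -c "
from h import *
avg()"
```

```text
mean [ 2.96500e+00  2.09200e+00  2.53600e+00 -4.97000e-01  5.18000e-01
 -7.19000e-01  9.43000e-01  5.44945e+02  1.20924e+02  1.74885e+02
  6.19700e+01]
sd [0.689 0.425 0.39  0.063 0.111 0.041 0.079 0.014 0.017 0.021 0.003] clock 13.7167
```

Emit:
carry_out([
  {"dx":0.3,"dy":-1.0,"dz":0,"twist":0.5,"fingers":1},
  {"dx":0.7,"dy":-2.0,"dz":0,"twist":1,"fingers":1},
  {"dx":0.8,"dy":-3.0,"dz":0,"twist":1.5,"fingers":1},
  {"dx":0.8,"dy":-3.7,"dz":0,"twist":2,"fingers":1},
  {"dx":0.8,"dy":-3.7,"dz":0,"twist":2,"fingers":1},
])

```text
clock: 14.13
eef_pos: [0.5416, 0.1227, 0.1748]
tool_rot: [0.866, 0.499, -0.0, 0.0]
ft_force: [2.8, 0.0, -2.5]
grip_width: 0.0228
grasp_force: 60.2
```

```bash
python3 -c "
from h import *
avg()"
```

```text
mean [ 6.03000e-01  1.66400e+00  1.73900e+00 -4.34000e-01  1.00000e-01
 -8.07000e-01  9.85000e-01  5.41662e+02  1.22711e+02  1.74751e+02
  5.99450e+01]
sd [0.596 0.512 0.407 0.042 0.067 0.025 0.056 0.018 0.009 0.024 0.003] clock 14.5333
```

Emit:
carry_out([
  {"dx":0.1,"dy":-1.0,"dz":0,"twist":0.5,"fingers":1},
  {"dx":0.2,"dy":-2.0,"dz":0,"twist":1,"fingers":1},
  {"dx":0.3,"dy":-3.0,"dz":0,"twist":1.5,"fingers":1},
  {"dx":0.3,"dy":-3.7,"dz":0,"twist":2,"fingers":1},
  {"dx":0.3,"dy":-3.7,"dz":0,"twist":2,"fingers":1},
])

```text
clock: 14.95
eef_pos: [0.5384, 0.1247, 0.1747]
tool_rot: [0.875, 0.484, -0.001, 0.0]
ft_force: [0.4, -4.4, -1.2]
grip_width: 0.0226
grasp_force: 60.3
```

```bash
python3 -c "
from h import *
avg()"
```

```text
mean [-3.46900e+00  1.32700e+00  1.23400e+00 -4.20000e-01 -7.07000e-01
 -8.54000e-01  9.96000e-01  5.38441e+02  1.24659e+02  1.74660e+02
  5.79400e+01]
sd [0.904 0.373 0.609 0.038 0.092 0.025 0.04  0.017 0.014 0.026 0.003] clock 15.35
```

Emit:
carry_out([
  {"dx":-0.3,"dy":-1.0,"dz":0,"twist":0.2,"fingers":1},
  {"dx":-0.6,"dy":-2.0,"dz":0,"twist":0.5,"fingers":1},
  {"dx":-0.8,"dy":-3.0,"dz":0,"twist":0.8,"fingers":1},
  {"dx":-0.8,"dy":-4.0,"dz":0,"twist":1,"fingers":1},
  {"dx":-0.8,"dy":-4.0,"dz":0,"twist":1,"fingers":1},
])

```text
clock: 15.77
eef_pos: [0.5361, 0.1262, 0.175]
tool_rot: [0.879, 0.476, 0.001, 0.001]
ft_force: [3.5, -4.5, -2.8]
grip_width: 0.0224
grasp_force: 59.8
```

```bash
python3 -c "
from h import *
avg()"
```

```text
mean [-1.87300e+00  5.28500e+00  2.98600e+00 -1.12900e+00 -5.93000e-01
 -4.83000e-01  1.04900e+00  5.36089e+02  1.26129e+02  1.74957e+02
  5.68620e+01]
sd [0.532 0.505 0.4   0.022 0.02  0.03  0.061 0.01  0.006 0.01  0.001] clock 16.1667
```

Emit:
carry_out([
  {"dx":-0.1,"dy":-0.8,"dz":0,"twist":0.4,"fingers":1},
  {"dx":-0.3,"dy":-1.6,"dz":0,"twist":0.8,"fingers":1},
  {"dx":-0.4,"dy":-2.4,"dz":0,"twist":1.2,"fingers":1},
  {"dx":-0.4,"dy":-3.4,"dz":0,"twist":1.6,"fingers":1},
  {"dx":-0.4,"dy":-3.4,"dz":0,"twist":1.6,"fingers":1},
])

```text
clock: 16.58
eef_pos: [0.5334, 0.1279, 0.1751]
tool_rot: [0.886, 0.464, 0.001, 0.001]
ft_force: [4.7, -4.6, -3.1]
grip_width: 0.0223
grasp_force: 59.8
```

```bash
python3 -c "
from h import *
avg()"
```

```text
mean [-1.25300e+00  5.85400e+00  3.50900e+00 -1.27600e+00 -3.85000e-01
 -4.57000e-01  1.08400e+00  5.33473e+02  1.27848e+02  1.75034e+02
  5.52650e+01]
sd [0.515 0.625 0.701 0.028 0.024 0.033 0.065 0.019 0.014 0.016 0.001] clock 16.9833
```

Emit:
carry_out([
  {"dx":-0.1,"dy":-0.8,"dz":0,"twist":0.4,"fingers":1},
  {"dx":-0.2,"dy":-1.6,"dz":0,"twist":0.8,"fingers":1},
  {"dx":-0.2,"dy":-2.4,"dz":0,"twist":1.2,"fingers":1},
  {"dx":-0.2,"dy":-3.4,"dz":0,"twist":1.7,"fingers":1},
  {"dx":-0.2,"dy":-3.4,"dz":0,"twist":1.7,"fingers":1},
])

```text
clock: 17.4
eef_pos: [0.5306, 0.1298, 0.1751]
tool_rot: [0.893, 0.45, 0.001, 0.001]
ft_force: [5.3, -3.2, -3.4]
grip_width: 0.0225
grasp_force: 59.8
```

```bash
python3 -c "
from h import *
avg()"
```

```text
mean [-2.46000e-01  6.18200e+00  3.70900e+00 -1.25800e+00 -2.29000e-01
 -3.92000e-01  1.05300e+00  5.30659e+02  1.29802e+02  1.75035e+02
  5.35570e+01]
sd [0.445 0.478 0.499 0.021 0.018 0.024 0.062 0.018 0.013 0.016 0.002] clock 17.8
```

Emit:
carry_out([
  {"dx":0,"dy":-0.8,"dz":0,"twist":0.4,"fingers":1},
  {"dx":0,"dy":-1.6,"dz":0,"twist":0.8,"fingers":1},
  {"dx":0,"dy":-2.4,"dz":0,"twist":1.2,"fingers":1},
  {"dx":0,"dy":-3.6,"dz":0,"twist":1.8,"fingers":1},
  {"dx":0,"dy":-3.6,"dz":0,"twist":1.8,"fingers":1},
])

```text
clock: 18.22
eef_pos: [0.5277, 0.132, 0.1751]
tool_rot: [0.9, 0.436, 0.002, 0.001]
ft_force: [4.4, -3.3, -3.3]
grip_width: 0.0223
grasp_force: 59.7
```

```bash
python3 -c "
from h import *
avg()"
```

```text
mean [ 3.32000e-01  5.88400e+00  3.26800e+00 -1.20600e+00 -1.46000e-01
 -3.10000e-01  9.39000e-01  5.27744e+02  1.31979e+02  1.75026e+02
  5.17430e+01]
sd [0.545 0.454 0.353 0.03  0.032 0.02  0.058 0.009 0.015 0.011 0.002] clock 18.6167
```

Emit:
carry_out([
  {"dx":0,"dy":-0.8,"dz":0,"twist":0.4,"fingers":1},
  {"dx":0,"dy":-1.6,"dz":0,"twist":0.8,"fingers":1},
  {"dx":0,"dy":-2.4,"dz":0,"twist":1.2,"fingers":1},
  {"dx":0,"dy":-2.8,"dz":0,"twist":1.5,"fingers":1},
  {"dx":0,"dy":-2.8,"dz":0,"twist":1.5,"fingers":1},
])

```text
clock: 19.03
eef_pos: [0.5254, 0.1338, 0.175]
tool_rot: [0.905, 0.424, 0.001, 0.0]
ft_force: [3.6, -3.3, -3.5]
grip_width: 0.0227
grasp_force: 59.7
```

```bash
python3 -c "
from h import *
avg(6)"
```

```text
mean [ 2.81000e-01  5.47600e+00  3.34000e+00 -1.16800e+00 -8.60000e-02
 -2.50000e-01  8.36000e-01  5.25443e+02  1.33810e+02  1.75014e+02
  5.02410e+01]
sd [0.354 0.315 0.384 0.032 0.019 0.023 0.022 0.01  0.014 0.01  0.002] clock 19.3333
```

Torque peaked at about 1.08 N m and has fallen to 0.84, so the wrench has clicked. I'll back off now.

Emit:
carry_out([
  {"dx":0,"dy":3,"dz":0,"twist":-1.6,"fingers":1},
  {"dx":0.2,"dy":6,"dz":0,"twist":-3.2,"fingers":1},
  {"dx":0.4,"dy":9,"dz":0,"twist":-4.8,"fingers":1},
  {"dx":0.7,"dy":12,"dz":0,"twist":-6.4,"fingers":1},
  {"dx":1,"dy":14.9,"dz":0,"twist":-8,"fingers":1},
])

```text
clock: 19.75
eef_pos: [0.5372, 0.1253, 0.1749]
tool_rot: [0.874, 0.487, 0.001, -0.0]
ft_force: [3.8, -1.1, -3.4]
grip_width: 0.0227
grasp_force: 59.7
```

```bash
python3 -c "
from h import *
avg(4)"
```

```text
mean [ 1.02900e+00  4.45000e+00  3.32400e+00 -8.81000e-01  1.21000e-01
  2.83000e-01  1.94000e-01  5.37242e+02  1.25304e+02  1.74885e+02
  5.82190e+01]
sd [0.839 0.737 0.067 0.172 0.095 0.09  0.067 0.148 0.077 0.059 0.043] clock 19.95
```

Emit:
carry_out([
  {"dx":0,"dy":1.5,"dz":0,"twist":-0.4,"fingers":1},
  {"dx":0,"dy":3,"dz":0,"twist":-0.8,"fingers":1},
  {"dx":0.1,"dy":4.5,"dz":0,"twist":-1.2,"fingers":1},
  {"dx":0.2,"dy":6,"dz":0,"twist":-1.6,"fingers":1},
  {"dx":0.2,"dy":6,"dz":0,"twist":-1.6,"fingers":1},
])

```text
clock: 20.37
eef_pos: [0.5408, 0.1228, 0.1747]
tool_rot: [0.866, 0.5, -0.0, -0.001]
ft_force: [2.0, 3.3, -2.8]
grip_width: 0.0224
grasp_force: 59.8
```

```bash
python3 -c "
from h import *
avg(4)"
```

```text
mean [ 3.77400e+00 -1.03200e+00  2.73000e+00  1.20000e-01  7.47000e-01
 -7.60000e-02 -3.40000e-02  5.40875e+02  1.22732e+02  1.74727e+02
  6.00130e+01]
sd [0.233 0.057 0.247 0.036 0.067 0.044 0.049 0.042 0.035 0.032 0.003] clock 20.5667
```

Emit:
carry_out([
  {"dx":0.5,"dy":1,"dz":0,"twist":-0.5,"fingers":1},
  {"dx":1,"dy":2,"dz":0,"twist":-1,"fingers":1},
  {"dx":1.2,"dy":3,"dz":0,"twist":-1.5,"fingers":1},
  {"dx":1.2,"dy":3.7,"dz":0,"twist":-2,"fingers":1},
  {"dx":1.2,"dy":3.7,"dz":0,"twist":-2,"fingers":1},
])

```text
clock: 20.98
eef_pos: [0.5446, 0.1205, 0.1744]
tool_rot: [0.857, 0.515, -0.001, -0.0]
ft_force: [-1.3, 1.3, -3.4]
grip_width: 0.0226
grasp_force: 59.7
```

```bash
python3 -c "
from h import *
avg(4)"
```

```text
mean [-1.68000e-01 -1.24700e+00  3.58800e+00  2.48000e-01 -1.41000e-01
 -1.40000e-01  6.00000e-03  5.44556e+02  1.20574e+02  1.74443e+02
  6.19370e+01]
sd [0.471 0.594 0.294 0.016 0.068 0.033 0.068 0.008 0.021 0.033 0.002] clock 21.1833
```

Emit:
carry_out([
  {"dx":0,"dy":0,"dz":-2,"twist":0,"fingers":1},
  {"dx":0,"dy":0,"dz":-4,"twist":0,"fingers":1},
  {"dx":0,"dy":0,"dz":-6,"twist":0,"fingers":1},
  {"dx":0,"dy":0,"dz":-8,"twist":0,"fingers":1},
  {"dx":0,"dy":0,"dz":-10,"twist":0,"fingers":1},
])

```text
clock: 21.6
eef_pos: [0.5449, 0.1211, 0.1849]
tool_rot: [0.857, 0.515, -0.0, -0.0]
ft_force: [-1.0, 1.1, -4.6]
grip_width: 0.0224
grasp_force: 59.6
```

```bash
python3 -c "
from h import *
tq()"
```

```text
clock 21.6
eef_pos [0.5449 0.1211 0.1849]
joint_pos [ 2.1870e-01  3.7880e-01  7.5700e-02  1.2681e+00 -1.0000e-04  2.2788e+00]
ft_force [-0.9888  1.1006 -4.5656]
ft_torque [-0.1428  0.437   0.2178]
grip_width 0.0224
grasp_force 59.5612
yaw 61.96086100880652
tool f [ 0.51 -1.39  4.57] tool m [ 0.318 -0.331 -0.218] about spindle 0.06918034106469254
```

Emit:
carry_out([
  {"dx":0,"dy":0,"dz":-8,"twist":0,"fingers":1},
  {"dx":0,"dy":0,"dz":-18,"twist":0,"fingers":1},
  {"dx":0,"dy":0,"dz":-30,"twist":0,"fingers":1},
  {"dx":0,"dy":0,"dz":-45,"twist":0,"fingers":1},
  {"dx":0,"dy":0,"dz":-55,"twist":0,"fingers":1},
])

```text
clock: 22.02
eef_pos: [0.5463, 0.1212, 0.2427]
tool_rot: [0.857, 0.514, 0.002, 0.001]
ft_force: [0.1, 0.9, -4.1]
grip_width: 0.0226
grasp_force: 59.7
```

```bash
python3 - <<'E'
from h import *
st(); print(shift([.462,.368,.24]))
c=cam('side','s4.png');d=cam('top','t4.png')
a=cv2.imread('pics/t4.png')[140:200,290:365];b=cv2.imread('pics/s4.png')[160:235,300:375]
cv2.imwrite('pics/v4.png',np.hstack([cv2.resize(a,(390,312),interpolation=cv2.INTER_CUBIC),cv2.resize(b,(390,390),interpolation=cv2.INTER_CUBIC)[:312]]))
E
```

```text
clock 22.0167
eef_pos [0.5463 0.1212 0.2427]
joint_pos [ 2.1840e-01  3.5280e-01  1.8880e-01  1.4027e+00 -2.0000e-04  2.2792e+00]
ft_force [ 0.1311  0.9402 -4.0924]
ft_torque [-0.1291 -0.0123 -0.047 ]
grip_width 0.0226
grasp_force 59.7113
yaw 61.92765250155797
[ 178.1 -190.5    2.5]
```

View pics/v4.png

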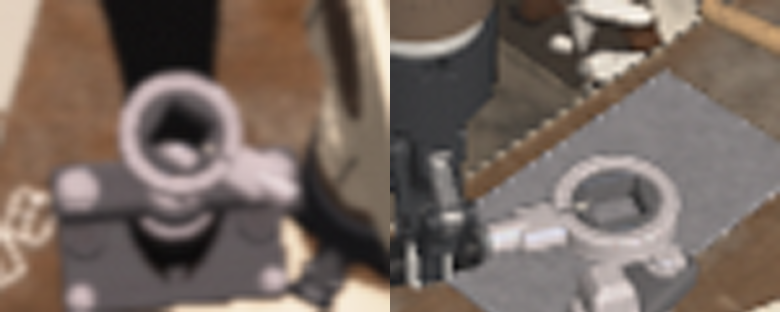

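The wrench is clear and level above the spindle: ring at about (180,132) in the top panel and (617,207) in the side panel. I'll carry it back to the mat.

Emit:
carry_out([
  {"dx":20,"dy":-21,"dz":0,"twist":-6,"fingers":1},
  {"dx":47,"dy":-50,"dz":0,"twist":-12,"fingers":1},
  {"dx":74,"dy":-79,"dz":0,"twist":-18,"fingers":1},
  {"dx":101,"dy":-108,"dz":0,"twist":-24,"fingers":1},
  {"dx":127,"dy":-136,"dz":0,"twist":-30,"fingers":1},
])

```text
clock: 22.53
eef_pos: [0.484, 0.2985, 0.2394]
tool_rot: [0.693, 0.721, -0.0, -0.0]
ft_force: [1.1, 0.5, -4.3]
grip_width: 0.0224
grasp_force: 59.7
```

```bash
python3 - <<'E'
from h import *
o=bot.get_obs(); print(yaw(o),o['eef_pos'],shift([.462,.368,.24]))
E
```

```text
92.20891689511895 [0.48399771 0.29853344 0.23942936] [ 70.3 -19.3  -0.6]
```

Emit:
carry_out([
  {"dx":25,"dy":-7,"dz":20,"twist":-5,"fingers":1},
  {"dx":50,"dy":-14,"dz":50,"twist":-10,"fingers":1},
  {"dx":70,"dy":-19,"dz":85,"twist":-13.5,"fingers":1},
  {"dx":70,"dy":-19,"dz":120,"twist":-13.5,"fingers":1},
  {"dx":70,"dy":-19,"dz":150,"twist":-13.5,"fingers":1},
])

```text
clock: 22.95
eef_pos: [0.4619, 0.3674, 0.087]
tool_rot: [0.604, 0.797, -0.001, -0.0]
ft_force: [0.1, 0.1, -5.3]
grip_width: 0.0224
grasp_force: 59.7
```

Emit:
carry_out([
  {"dx":0,"dy":0,"dz":20,"twist":0,"fingers":1},
  {"dx":0,"dy":0,"dz":40,"twist":0,"fingers":1},
  {"dx":0,"dy":0,"dz":55,"twist":0,"fingers":1},
  {"dx":0,"dy":0,"dz":65,"twist":0,"fingers":1},
  {"dx":0,"dy":0,"dz":68,"twist":0,"fingers":1},
])

```text
clock: 23.37
eef_pos: [0.4622, 0.3654, 0.0194]
tool_rot: [0.606, 0.796, -0.002, -0.0]
ft_force: [0.1, -0.5, -4.1]
grip_width: 0.0224
grasp_force: 59.7
```

```bash
python3 - <<'E'
from h import *
avg(4); print(shift([.462,.368,.0095]))
E
```

```text
mean [-7.80000e-02  2.31000e-01  3.71400e+00 -2.90000e-02 -1.79000e-01
  2.10000e-02  4.00000e-03  4.63480e+02  3.66408e+02  2.16380e+01
  1.05445e+02]
sd [3.640e-01 2.980e-01 6.920e-01 3.700e-02 2.100e-02 2.700e-02 3.900e-02
 6.570e-01 5.180e-01 1.094e+00 1.000e-03] clock 23.5667
[ 1.5 -1.9 13.4]
```

Emit:
carry_out([
  {"dx":0,"dy":0,"dz":2,"twist":0,"fingers":1},
  {"dx":0,"dy":0,"dz":4,"twist":0,"fingers":1},
  {"dx":0,"dy":0,"dz":6,"twist":0,"fingers":1},
  {"dx":0,"dy":0,"dz":8,"twist":0,"fingers":1},
  {"dx":0,"dy":0,"dz":9.5,"twist":0,"fingers":1},
])

```text
clock: 23.98
eef_pos: [0.4634, 0.3664, 0.0122]
tool_rot: [0.606, 0.796, 0.0, -0.0]
ft_force: [0.5, -1.1, -4.0]
grip_width: 0.0227
grasp_force: 59.7
```

Emit:
carry_out([
  {"dx":0,"dy":0,"dz":0.5,"twist":0,"fingers":1},
  {"dx":0,"dy":0,"dz":1,"twist":0,"fingers":1},
  {"dx":0,"dy":0,"dz":1.5,"twist":0,"fingers":1},
  {"dx":0,"dy":0,"dz":2,"twist":0,"fingers":1},
  {"dx":0,"dy":0,"dz":2,"twist":0,"fingers":1},
])

```text
clock: 24.4
eef_pos: [0.4634, 0.3665, 0.0109]
tool_rot: [0.606, 0.796, 0.0, 0.0]
ft_force: [-2.9, -0.8, 1.5]
grip_width: 0.0226
grasp_force: 60.5
```

```bash
python3 - <<'E'
from h import *
avg(4)
E
```

```text
mean [ 1.95000e-01 -2.61100e+00 -2.65900e+00  5.74000e-01 -4.88000e-01
  1.34000e-01 -4.13000e-01  4.63394e+02  3.66536e+02  1.08460e+01
  1.05450e+02]
sd [0.512 0.631 0.366 0.032 0.021 0.044 0.11  0.014 0.008 0.039 0.001] clock 24.6
```

Emit:
carry_out([
  {"dx":0,"dy":0,"dz":0.5,"twist":0,"fingers":1},
  {"dx":0,"dy":0,"dz":1,"twist":0,"fingers":1},
  {"dx":0,"dy":0,"dz":1,"twist":0,"fingers":0.5},
  {"dx":0,"dy":0,"dz":1,"twist":0,"fingers":0.3},
  {"dx":0,"dy":0,"dz":1,"twist":0,"fingers":0.2},
])

```text
clock: 25.02
eef_pos: [0.4641, 0.3667, 0.0092]
tool_rot: [0.606, 0.796, 0.001, 0.0]
ft_force: [-0.1, 0.2, 0.1]
grip_width: 0.0339
grasp_force: 0.0
```

Emit:
carry_out([
  {"dx":0,"dy":0,"dz":0,"twist":0,"fingers":-0.2},
  {"dx":0,"dy":0,"dz":0,"twist":0,"fingers":-0.6},
  {"dx":0,"dy":0,"dz":0,"twist":0,"fingers":-1},
  {"dx":0,"dy":0,"dz":0,"twist":0,"fingers":-1},
  {"dx":0,"dy":0,"dz":-5,"twist":0,"fingers":-1},
])

```text
clock: 25.43
eef_pos: [0.4628, 0.3658, 0.0134]
tool_rot: [0.606, 0.796, -0.001, -0.0]
ft_force: [0.1, 0.3, 0.4]
grip_width: 0.0854
grasp_force: 0.0
```

Emit:
carry_out([
  {"dx":0,"dy":0,"dz":-20,"twist":0,"fingers":-1},
  {"dx":0,"dy":0,"dz":-50,"twist":0,"fingers":-1},
  {"dx":0,"dy":0,"dz":-90,"twist":0,"fingers":-1},
  {"dx":0,"dy":0,"dz":-130,"twist":0,"fingers":-1},
  {"dx":0,"dy":0,"dz":-170,"twist":0,"fingers":-1},
])

```text
clock: 25.85
eef_pos: [0.463, 0.3661, 0.1863]
tool_rot: [0.606, 0.796, -0.0, -0.0]
ft_force: [1.4, 1.6, -0.9]
grip_width: 0.0856
grasp_force: 0.0
```

Emit:
carry_out([
  {"dx":-40,"dy":0,"dz":-20,"twist":0,"fingers":-1},
  {"dx":-80,"dy":0,"dz":-40,"twist":0,"fingers":-1},
  {"dx":-120,"dy":-10,"dz":-40,"twist":0,"fingers":-1},
  {"dx":-160,"dy":-20,"dz":-40,"twist":0,"fingers":-1},
  {"dx":-200,"dy":-30,"dz":-40,"twist":0,"fingers":-1},
])

```text
clock: 26.27
eef_pos: [0.4879, 0.1683, 0.2255]
tool_rot: [0.605, 0.796, 0.001, 0.001]
ft_force: [0.5, -0.6, -0.0]
grip_width: 0.0858
grasp_force: 0.0
```

```bash
python3 - <<'E'
from h import *
st()
c=cam('top','t5.png');d=cam('side','s5.png')
a=cv2.imread('pics/t5.png')[140:265,180:360];b=cv2.imread('pics/s5.png')[140:265,280:460]
cv2.imwrite('pics/v5.png',np.hstack([cv2.resize(q,(396,275),interpolation=cv2.INTER_CUBIC) for q in(a,b)]))
E
```

```text
clock 26.2667
eef_pos [0.4879 0.1683 0.2255]
joint_pos [ 3.3220e-01  2.7310e-01  3.3100e-02  1.3283e+00 -2.0000e-04  1.6325e+00]
ft_force [ 0.5431 -0.5531 -0.0225]
ft_torque [ 0.0428 -0.0338 -0.026 ]
grip_width 0.0858
grasp_force 0.0
yaw 105.4975639327025
```

View pics/v5.png

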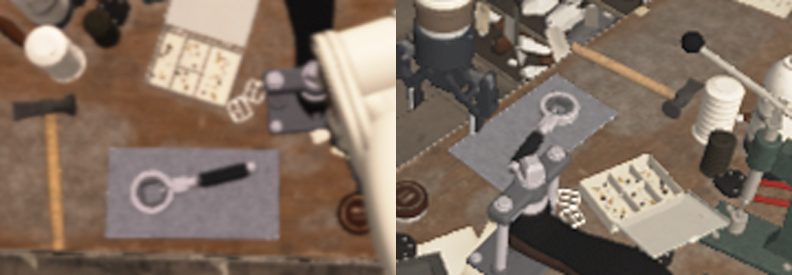

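The wrench lies flat on the mat, with its head at about (152,190) and its end at about (250,168) in the left panel, both well inside the mat's edges. The gripper is clear and nothing else has moved.

```bash
python3 -c "
from h import *
print(job_done())"
```

```text
the job is handed in; nothing more can be done
None
```

I tightened the spindle until the wrench clicked (torque peaked at about 1.08 N m and fell to 0.84), stopped short of the end stop, lifted the wrench off at near-zero torque, laid it flat on the mat, and handed the job in at about 26 s of the 67 s allowed; no verdict was returned.

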